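# Line up the heating tanks for the leak test, smallest first

### The arm

A 7-joint arm with a two-finger parallel gripper is mounted at the origin on the work surface. World frame = base frame: x ahead of the robot, y to its left, z up, the work surface at z = 0. Lengths are in m, angles in rad, forces in N, time in s.
With the tool pointing down it reaches from about 0.425 to 0.875 m from the base axis. Payload 4.7 kg.
Tool frame: the origin (TCP) lies midway between the tips of the shut fingers; the grasp point (between the pads) lies 19 mm behind it; z points along the fingers, y is the line along which they close (so a half turn about z gives the same grasp; the last joint's range is limited). The gripper opens to 87 mm and grips with 3 to 60 N. Pads are 19 mm wide; open, the fingers measure 117 mm over their backs; the gripper's body (75 mm by 190 mm) begins 51 mm behind the grasp point.
Start: joints at [-1.218, 0.321, -0.07, 1.45, 0.023, 1.371, -0.057], TCP at [0.216, 0.613, 0.223] pointing down, gripper open.
Joint ranges: [-2.86, 2.86], [-0.3, 2.09], [-1.38, 1.24], [0.06, 2.45], [-1.56, 4.7], [0.09, 2.05], [-2.69, 2.69]. Speed limits (rad/s): [2.57, 2.57, 3.14, 3.14, 3.14, 3.14, 3.14].

### API

Orientations are given as a rotation vector (axis times angle).
In Python, from bench import monitor, cams, workorder gives the robot as it stands.
- The arm moves only by the tool move_arm, never from a script. Its arguments are lists of equal length, an entry for each row: "slide": the shift along the tool's x, y, z in cm, a list of three; "roll": the turn about the tool's z in rad. In form: {"slide": [[dx, dy, dz], ...], "roll": [roll, ...]}. A call has 1 to 20 rows; each row is the pose to reach, as a shift and turn from the pose commanded when the call began, along the tool's axes at that moment; what a row does not reach only later rows make up. A row lasts 1/10 s, in which the tool goes at most 50 mm and 8.59 degrees, less where a joint would pass 70% of its speed; a pose out of reach is approached as far as the arm can. A call with a gripper value outside its range is refused whole. "gripper" is the finger opening in cm, from 0 to 8.7, set as the call begins (left out, the last holds). The fingers move at their own pace and stop on an object; "squeeze" is the grip in N (left out, the last holds). Time passes only in rows, so rows that repeat a pose let the fingers close. It gives the time, the measured TCP pose, the force, the opening and the grip force at its end, in the units of the state.
- monitor.get_state(): the state, without advancing time (a new reading comes with each control period).
- cams.get_image(name): name is "scene" or "side" or "wrist"; returns the picture (400x640x3 uint8, red, green, blue); there is no depth.
- cams.get_calibration(name): a dict with "mtx" (3x3 intrinsics, pixels), "dist_coeffs" ([k1, k2, p1, p2, k3] as OpenCV has them; the pictures are not rectified), "R" (3x3) and "t" (3): a world point X has camera coordinates R X + t. Camera axes: x right, y down, z forward; pixel columns grow to the right and rows downward; lengths in m; the calibration is good to about 2 mm. A picture is of the moment at which its call begins: read the wrist's pose just before it. get_calibration takes no time and is no camera call; for the wrist camera it gives the pose at the moment of the call.
- workorder.close_job(): hands the job in; it is judged then, once.
The state is a dict: "time": time; "joint_positions": joint angles; "qd": joint speeds; "joint_torque": joint torques, N m; "position": TCP position; "tool_rot": TCP orientation; "ft_force": force on the tool from outside, world axes, zero at the start; "torque": the same for the moment, N m; "grip_width": opening from 0.0 (shut) to 1.0 (fully open); "grip_force": force on a finger pad.
Only numpy, scipy, OpenCV 4.12 (cv2) and the standard library are available. Lean on these libraries where they do the work, as an engineer would, in place of code of your own. Each camera call takes 0.05 s, during which the arm holds its last target. There are 200 camera calls.

### The job

The four stainless heating tanks go through the leak-test press in order of size, smallest first. Stand them upright on the four orange pads of its infeed rail, one centred on each pad, with the smallest on the pad next to the press and each bigger one after it, the largest at the far end. Set each one down gently, without letting it drop or topple, and let go.

Things in the scene. Friction and masses are not known exactly. Their poses are not given: they have to be found in the camera images.
- tank_smallest: the smallest heating tank, loose, standing upright: a straight stainless cylinder, diameter 36 mm, height 60 mm; on top a brass port 15 to 19 mm wide rises 16 mm more (76 mm in all) between two small terminals 11 mm high near the rim; about 160 g. Origin at the centre of its underside, z up its axis; yaw is of no account
- tank_second: the second smallest heating tank, loose, standing upright: a straight stainless cylinder, diameter 44 mm, height 75 mm; on top a brass port 15 to 19 mm wide rises 16 mm more (91 mm in all) between two small terminals 11 mm high near the rim; about 240 g. Origin at the centre of its underside, z up its axis; yaw is of no account
- tank_third: the third smallest heating tank, loose, standing upright: a straight stainless cylinder, diameter 52 mm, height 90 mm; on top a brass port 15 to 19 mm wide rises 16 mm more (106 mm in all) between two small terminals 11 mm high near the rim; about 340 g. Origin at the centre of its underside, z up its axis; yaw is of no account
- tank_largest: the largest heating tank, loose, standing upright: a straight stainless cylinder, diameter 60 mm, height 105 mm; on top a brass port 15 to 19 mm wide rises 16 mm more (121 mm in all) between two small terminals 11 mm high near the rim; about 460 g. Origin at the centre of its underside, z up its axis; yaw is of no account
- pad_a: one of four identical round orange pads with a dark dot at the centre, 76 mm across, 5 mm thick, fixed on top of the rail in a straight row 95 mm apart; its top is 45 mm above the bench. Which letter lies where in the row differs between starts. Origin at the centre of its underside, z up, y along the row
- pad_b: one of four identical round orange pads with a dark dot at the centre, 76 mm across, 5 mm thick, fixed on top of the rail in a straight row 95 mm apart; its top is 45 mm above the bench. Which letter lies where in the row differs between starts. Origin at the centre of its underside, z up, y along the row
- pad_c: one of four identical round orange pads with a dark dot at the centre, 76 mm across, 5 mm thick, fixed on top of the rail in a straight row 95 mm apart; its top is 45 mm above the bench. Which letter lies where in the row differs between starts. Origin at the centre of its underside, z up, y along the row
- pad_d: one of four identical round orange pads with a dark dot at the centre, 76 mm across, 5 mm thick, fixed on top of the rail in a straight row 95 mm apart; its top is 45 mm above the bench. Which letter lies where in the row differs between starts. Origin at the centre of its underside, z up, y along the row
- rail: the fixed infeed rail that carries the pads: an aluminium bar 80 mm wide, 420 mm long, 40 mm high. Origin at the centre of its underside, y along the row, x away from the robot. The yellow grease tin (55 mm) and white tape spool (54 mm) that stand among the tanks are of no account, as is the blue bin of brass fittings at the end of the rail away from the press
- press: the leak-test press, fixed past one end of the rail (which end differs between starts): grey base 160 x 130 x 50 mm with a black seat, aluminium column and arm, upright air cylinder with a red tip over the seat, 300 mm high. Origin at the centre of its underside, 315 mm along the row from the rail's middle and 45 mm beyond the row's line; axes as the rail's

How it is judged:
At the end, for the whole second after the job is handed in: each tank stands upright (within 0.08 rad) and at rest on a pad, its underside at the pad's top (within 4 mm) and its axis within 12 mm of the pad's centre; the smallest is on the pad next to the press, then the second, the third, and the largest on the pad farthest from it; all are released ((horizontal distance between tank_smallest and pad_a below 0.012 m or horizontal distance between tank_smallest and pad_b below 0.012 m or horizontal distance between tank_smallest and pad_c below 0.012 m or horizontal distance between tank_smallest and pad_d below 0.012 m) and horizontal distance between tank_smallest and press between 0.148 and 0.208 m and height (world z) of tank_smallest between 0.041 and 0.049 m and angle between each of tank_smallest, tank_second, tank_third, tank_largest's own z axis and vertical below 0.08 rad and linear speed of each of tank_smallest, tank_second, tank_third, tank_largest below 0.02 m/s and contact force between the fingers and tank_smallest below 0.1 N and (horizontal distance between tank_second and pad_a below 0.012 m or horizontal distance between tank_second and pad_b below 0.012 m or horizontal distance between tank_second and pad_c below 0.012 m or horizontal distance between tank_second and pad_d below 0.012 m) and horizontal distance between tank_second and press between 0.241 and 0.301 m and height (world z) of tank_second between 0.041 and 0.049 m and contact force between the fingers and tank_second below 0.1 N and (horizontal distance between tank_third and pad_a below 0.012 m or horizontal distance between tank_third and pad_b below 0.012 m or horizontal distance between tank_third and pad_c below 0.012 m or horizontal distance between tank_third and pad_d below 0.012 m) and horizontal distance between tank_third and press between 0.335 and 0.395 m and height (world z) of tank_third between 0.041 and 0.049 m and contact force between the fingers and tank_third below 0.1 N and (horizontal distance between tank_largest and pad_a below 0.012 m or horizontal distance between tank_largest and pad_b below 0.012 m or horizontal distance between tank_largest and pad_c below 0.012 m or horizontal distance between tank_largest and pad_d below 0.012 m) and horizontal distance between tank_largest and press between 0.43 and 0.49 m and height (world z) of tank_largest between 0.041 and 0.049 m and contact force between the fingers and tank_largest below 0.1 N); the robot touches nothing.
It fails at once if a tank is dropped or knocked over (it moves faster than 0.6 m/s while the fingers do not hold it, as after a fall of about 18 mm) ((linear speed of tank_smallest above 0.6 m/s and contact force between the fingers and tank_smallest below 0.05 N) or (linear speed of tank_second above 0.6 m/s and contact force between the fingers and tank_second below 0.05 N) or (linear speed of tank_third above 0.6 m/s and contact force between the fingers and tank_third below 0.05 N) or (linear speed of tank_largest above 0.6 m/s and contact force between the fingers and tank_largest below 0.05 N)).
It also fails if it takes over 112 s, if anything falls off the work surface, if the arm or the gripper's body presses on something with over 40 N, if the wrist force passes 120 N, or if a joint passes its speed limit or range.

## Working session

There is one attempt and no reset: what is moved stays moved. The work goes in short steps, Python scripts to look and compute and a tool call to move; the robot and the scene stay as the last step left them, time stands still between calls to the robot, and variables do not carry over. Pictures are saved under pics/ and viewed, at most 14 in all, crops included, and the job is handed in when it is done.

Besides the shell and the picture viewer there is one more tool, called as a command line: name --pt "numbers of a row" for each row, then --argument value for the rest. move_arm: Moves the arm, as the interface text tells. Its arguments: {"type":"object","properties":{"slide":{"type":"array","items":{"type":"array","items":{"type":"number"}}},"roll":{"type":"array","items":{"type":"number"}},"gripper":{"type":"number"},"squeeze":{"type":"number"}},"required":["slide","roll"]}

```bash
mkdir -p pics; python3 - <<'E'
from bench import monitor, cams
import cv2
s=monitor.get_state(); print({k:s[k] for k in('time','position','tool_rot','joint_positions','ft_force','grip_width')})
for n in('scene','side','wrist'):
    im=cams.get_image(n); cv2.imwrite(f'pics/{n}0.png',im[:,:,::-1]); c=cams.get_calibration(n); print(n,c)
E
```

```text
{'time': 0.0, 'position': array([0.2158651 , 0.61251082, 0.22148694]), 'tool_rot': array([-5.29517234e-01, -3.09638632e+00,  2.96646935e-03]), 'joint_positions': array([-1.2179216 ,  0.32178644, -0.07008367,  1.45167165,  0.02256591,
        1.37082678, -0.05689385]), 'ft_force': array([-0.22031964,  0.20854213, -0.55794244]), 'grip_width': 0.9983815957432801}
scene {'mtx': array([[363.0387852 ,   0.        , 323.17389707],
       [  0.        , 363.0387852 , 199.05431082],
       [  0.        ,   0.        ,   1.        ]]), 'dist_coeffs': array([-0.01393142,  0.        ,  0.        ,  0.        ,  0.        ]), 'R': array([[ 0.01281148,  0.99990617, -0.00484993],
       [ 0.75656521, -0.01286477, -0.65379169],
       [-0.65379274,  0.00470675, -0.75665904]]), 't': array([-0.01235018, -0.39345371,  1.29668956])}
side {'mtx': array([[371.19523331,   0.        , 317.88038322],
       [  0.        , 371.19523331, 193.81893995],
       [  0.        ,   0.        ,   1.        ]]), 'dist_coeffs': array([-0.05144915,  0.        ,  0.        ,  0.        ,  0.        ]), 'R': array([[ 0.95118135, -0.30801113, -0.01957496],
       [-0.17740276, -0.49374061, -0.85132161],
       [ 0.25255158,  0.81323389, -0.52427888]]), 't': array([-0.56923763,  0.17064922,  0.78570717])}
wrist {'mtx': array([[299.02388282,   0.        , 322.03754882],
       [  0.        , 299.02388282, 195.05958879],
       [  0.        ,   0.        ,   1.        ]]), 'dist_coeffs': array([-0.05779106,  0.        ,  0.        ,  0.        ,  0.        ]), 'R': array([[ 0.33214604,  0.94322622, -0.00181889],
       [ 0.91335454, -0.32114441,  0.25029934],
       [ 0.23550477, -0.08479722, -0.96816679]]), 't': array([-0.64852328, -0.03189768,  0.3906825 ])}
```

View pics/scene0.png

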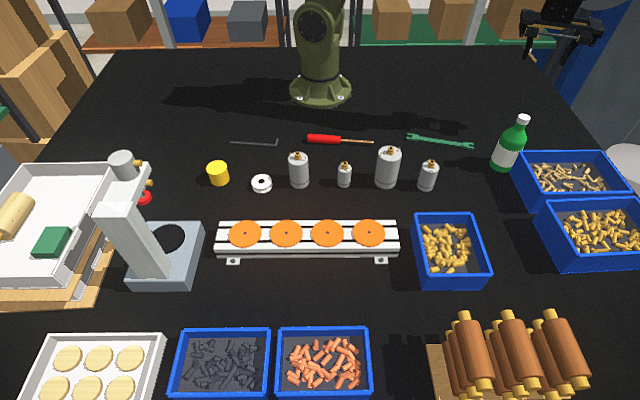

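View pics/side0.png

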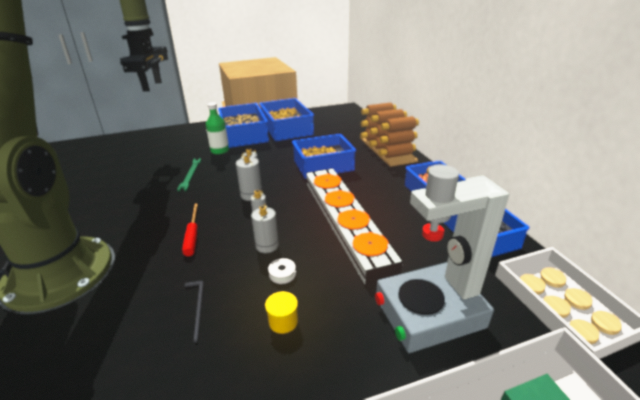

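View pics/wrist0.png

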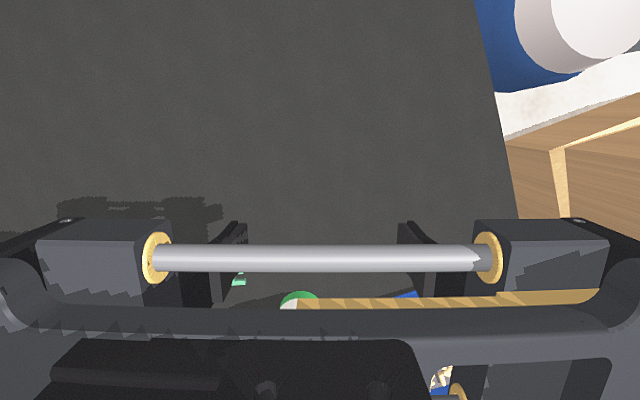

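The scene view shows the press on the left (y−), with pads at about (245,233), (286,233), (327,233) and (368,233). The tanks are third (298,170), smallest (344,175), largest (388,168) and second (428,175). The side view shows three tanks clearly near (249,180), (258,205) and (264,230), with the second hidden behind the largest. The wrist view shows only bare bench and the gripper.

```bash
cat > h.py <<'E'
import numpy as np, cv2
from bench import cams, monitor
def ray(c,uv):
    n=cv2.undistortPoints(np.array(uv,float).reshape(-1,1,2),c['mtx'],c['dist_coeffs']).reshape(2)
    return -c['R'].T@c['t'], c['R'].T@np.array([*n,1.])
def plane(c,uv,z):
    o,d=ray(c,uv); return o+d*(z-o[2])/d[2]
def tri(rays):
    A=0;b=0
    for o,d in rays:
        d=d/np.linalg.norm(d);P=np.eye(3)-np.outer(d,d);A=A+P;b=b+P@o
    X=np.linalg.solve(A,b)
    return X,[float(np.linalg.norm((np.eye(3)-np.outer(d,d)/(d@d))@(X-o))) for o,d in rays]
def blobs(mask,amin=20):
    n,l,st,ce=cv2.connectedComponentsWithStats(mask.astype(np.uint8))
    return [(ce[i],st[i]) for i in range(1,n) if st[i][4]>=amin]
def hsv(im): return cv2.cvtColor(im,cv2.COLOR_RGB2HSV)
def proj(c,X): return cv2.projectPoints(np.array(X,float).reshape(1,3),cv2.Rodrigues(c['R'])[0],c['t'],c['mtx'],c['dist_coeffs'])[0].ravel()
E
python3 - <<'E'
from h import *
S=cams.get_calibration('scene');D=cams.get_calibration('side')
a=cv2.imread('pics/scene0.png')[:,:,::-1].copy();b=cv2.imread('pics/side0.png')[:,:,::-1].copy()
o=lambda im:cv2.inRange(hsv(im),(8,180,150),(17,255,255))
pa=sorted([m[0] for m in blobs(o(a)[:260],150) if 225<m[0][0]<385],key=lambda p:p[0])
pb=sorted([m[0] for m in blobs(o(b),100) if 300<m[0][0]<400 and m[0][1]>170],key=lambda p:-p[1])
for p,q in zip(pa,pb): X,e=tri([ray(S,p),ray(D,q)]);print('pad',p.round(1),q.round(1),X.round(4),np.round(e,4),plane(S,p,.045).round(4))
v=hsv(a); m=cv2.inRange(v,(10,100,60),(30,255,255))
for c,s in blobs(m[140:200,280:445],4): print('brass scene',(c+[280,140]).round(1),s+[280,140,0,0,0])
m=cv2.inRange(hsv(b),(8,70,60),(32,255,255))
for c,s in blobs(m[140:270,230:285],4): print('brass side',(c+[230,140]).round(1),s+[230,140,0,0,0])
g=cv2.inRange(v,(0,0,75),(179,90,255))
for c,s in blobs(g[140:210,280:445],60): print('body scene',s+[280,140,0,0,0])
A=cv2.resize(a[135:205,275:450],None,fx=4.5,fy=4.5,interpolation=2)
B=cv2.resize(b[140:260,225:285],None,fx=4,fy=4,interpolation=2)
cv2.imwrite('pics/c1.png',A[:,:,::-1]);cv2.imwrite('pics/c2.png',B[:,:,::-1])
E
```

```text
pad [244.6 233.5] [374.6 248. ] [ 0.6606 -0.1816  0.0372] [0.0068 0.0068] [ 0.66   -0.1757  0.045 ]
pad [285.7 233.3] [328.6 181.1] [ 0.6518 -0.0526  0.101 ] [0.0471 0.0471] [ 0.6611 -0.0816  0.045 ]
brass scene [358.4 140.9] [341 140  33   4  75]
brass scene [390.  150.7] [387 147   7   8  40]
brass scene [297.2 155.4] [294 151   7   9  43]
brass scene [289.5 152.5] [289 152   2   2   4]
brass scene [431.1 163. ] [428 159   8   9  50]
brass scene [344.6 164.7] [342 161   6   9  46]
brass side [247.5 154.5] [244 148   9  15  88]
brass side [257.5 193.5] [254 190   9   9  64]
brass side [262.8 209.8] [259 204   8  12  72]
body scene [375 145  27  44 897]
body scene [287 151  23  38 635]
body scene [417 159  23  33 458]
body scene [338 162  14  26 269]
```

View pics/c1.png

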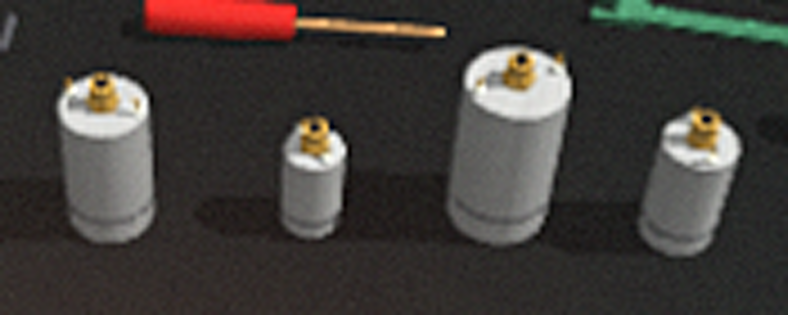

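View pics/c2.png

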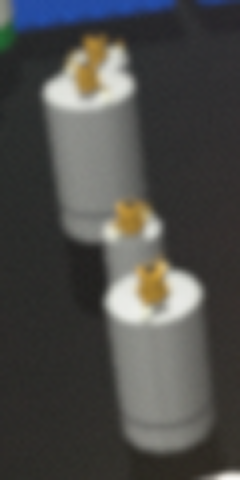

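Crops: the port-top holes are at scene (297.4,152.8), (345,162.1), (390.8,147.7) and (431.9,160.3). In the side view they are at (263.2,206.2), (257.2,191), (246.5,155.5) and (248.7,149.5). The second's port is visible just behind the largest's.

```bash
python3 - <<'E'
from h import *
S=cams.get_calibration('scene');D=cams.get_calibration('side')
a=cv2.imread('pics/scene0.png')[:,:,::-1].copy();b=cv2.imread('pics/side0.png')[:,:,::-1].copy()
def pads(im,f): return [m[0] for m in blobs(cv2.inRange(hsv(im),(5,130,110),(20,255,255)),80) if f(*m[0])]
pa=sorted(pads(a,lambda x,y:225<x<385 and 215<y<255),key=lambda p:p[0])
pb=sorted(pads(b,lambda x,y:310<x<395 and 170<y<260),key=lambda p:-p[1])
for p,q in zip(pa,pb): X,e=tri([ray(S,p),ray(D,q)]);print('pad',p.round(1),q.round(1),X.round(4),np.round(e,4)[0],plane(S,p,.045).round(4),plane(D,q,.045).round(4))
T={'third':(297.4,152.8,263.2,206.2,.106),'small':(345,162.1,257.2,191,.076),'large':(390.8,147.7,246.5,155.5,.121),'second':(431.9,160.3,248.7,149.5,.091)}
for k,(u,v,w,x,z) in T.items():
    X,e=tri([ray(S,(u,v)),ray(D,(w,x))]);print(k,X.round(4),np.round(e[0],4),plane(S,(u,v),z).round(4),plane(D,(w,x),z).round(4))
# wrist camera in tool frame
from scipy.spatial.transform import Rotation as R
s=monitor.get_state();c=cams.get_calibration('wrist');Rt=R.from_rotvec(s['tool_rot']).as_matrix()
print('cam in tool',Rt.T@(-c['R'].T@c['t']-s['position']),'axis',(Rt.T@c['R'].T).round(3),'\nRt',Rt.round(3))
E
```

```text
pad [244.5 233.4] [370.2 243.8] [ 0.6581 -0.1771  0.0419] 0.0005 [ 0.6598 -0.176   0.045 ] [ 0.6567 -0.181   0.045 ]
pad [285.7 233.1] [353.4 219. ] [ 0.6591 -0.0823  0.0425] 0.0005 [ 0.6604 -0.0817  0.045 ] [ 0.6579 -0.0862  0.045 ]
pad [327.1 232.8] [339.4 198.3] [0.6601 0.0127 0.0426] 0.0006 [0.6612 0.013  0.045 ] [0.659  0.0083 0.045 ]
pad [368.4 232.5] [327.3 180.7] [0.6609 0.1077 0.0428] 0.0004 [0.662  0.1076 0.045 ] [0.6598 0.1034 0.045 ]
third [ 0.458  -0.0581  0.1076] 0.0002 [ 0.456  -0.0582  0.106 ] [ 0.4584 -0.056   0.106 ]
small [0.4624 0.0627 0.0767] 0.0009 [0.4605 0.0633 0.076 ] [0.463  0.0623 0.076 ]
large [0.4591 0.1758 0.122 ] 0.0 [0.458  0.1761 0.121 ] [0.4594 0.178  0.121 ]
second [0.4769 0.2809 0.0922] 0.0015 [0.4736 0.2825 0.091 ] [0.4777 0.2806 0.091 ]
cam in tool [ 0.06705652 -0.00059794 -0.16333406] axis [[ 0.    -0.968 -0.25 ]
 [ 1.     0.    -0.   ]
 [ 0.    -0.25   0.968]] 
Rt [[-0.943  0.332 -0.   ]
 [ 0.332  0.943 -0.001]
 [-0.    -0.001 -1.   ]]
```

The measurements agree: triangulated heights are within 2 mm of nominal for the tanks and 3 mm for the pads, and pad spacing is 95 mm. Next I raise the arm and go over the second tank, turning so that the fingers close along x.

move_arm --pt "0 0 -2" --pt "0 0 -5" --pt "0 0 -7.5" --pt "-1.1 -0.7 -8" --pt "-3.6 -2.3 -8" --pt "-7.1 -4.5 -8" --pt "-10.7 -6.8 -8" --pt "-14.2 -9 -8" --pt "-17.8 -11.3 -8" --pt "-21.3 -13.6 -8" --pt "-24.9 -15.8 -8" --pt "-28.4 -18.1 -8" --pt "-32 -20.3 -8" --pt "-34.4 -21.9 -8" --pt "-35.5 -22.6 -8" --pt "-35.5 -22.6 -7" --pt "-35.5 -22.6 -7" --pt "-35.5 -22.6 -7" --roll '[0, 0, 0, 0.037, 0.123, 0.246, 0.37, 0.493, 0.616, 0.739, 0.862, 0.986, 1.109, 1.195, 1.232, 1.232, 1.232, 1.232]' --gripper 8.7 --squeeze 20

```text
time: 1.95
position: [0.474, 0.2839, 0.2916]
tool_rot: [-2.216, -2.226, 0.002]
ft_force: [0.3, 0.6, -0.3]
grip_width: 0.999
grip_force: 0.0
```

```bash
python3 - <<'E'
from h import *
from scipy.spatial.transform import Rotation as R
s=monitor.get_state();print(s['time'],s['position'],R.from_rotvec(s['tool_rot']).as_matrix().round(3),s['joint_positions'].round(2))
c=cams.get_calibration('wrist');im=cams.get_image('wrist');cv2.imwrite('pics/w1.png',im[:,:,::-1])
for n,X in dict(third=(.4575,-.058,.106),small=(.4615,.063,.076),large=(.459,.176,.121),second=(.476,.281,.091)).items(): print(n,proj(c,X).round(0))
E
```

```text
1.95 [0.47396068 0.28389592 0.29155756] [[-0.004  1.    -0.002]
 [ 1.     0.004 -0.   ]
 [-0.    -0.002 -1.   ]] [-0.86  0.09  0.29  1.6  -0.03  1.46 -0.56]
third [310. 399.]
small [313. 319.]
large [309. 265.]
second [323. 176.]
```

View pics/w1.png

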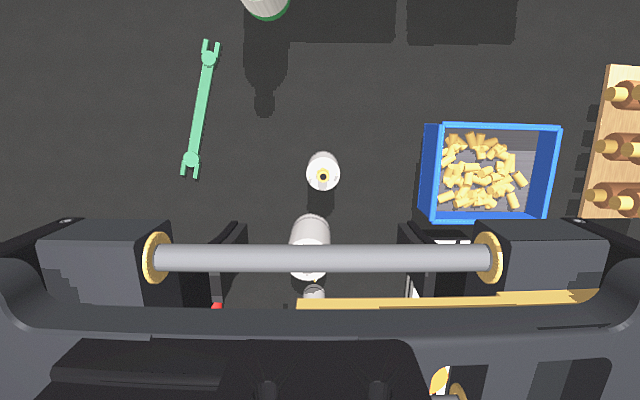

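The wrist view shows the second tank's port at (323,176), which is where the estimate predicted. Now I descend to a grasp about 57 mm up.

move_arm --pt "-0.2 0.2 1.5" --pt "-0.3 0.2 5" --pt "-0.3 0.2 9" --pt "-0.3 0.2 13" --pt "-0.3 0.2 16.5" --pt "-0.3 0.2 19" --pt "-0.3 0.2 21" --pt "-0.3 0.2 22.5" --pt "-0.3 0.2 24" --pt "-0.3 0.2 25" --pt "-0.3 0.2 25.3" --pt "-0.3 0.2 25.3" --pt "-0.3 0.2 25.3" --pt "-0.3 0.2 25.3" --roll '[0, 0, 0, 0, 0, 0, 0, 0, 0, 0, 0, 0, 0, 0]'

```text
time: 3.4
position: [0.4784, 0.2793, 0.0405]
tool_rot: [2.221, 2.221, 0.003]
ft_force: [-0.4, 1.1, 0.8]
grip_width: 0.998
grip_force: 0.0
```

move_arm --pt "0 0 0" --pt "0 0 0" --pt "0 0 0" --pt "0 0 0" --pt "0 0 0" --pt "0 0 0" --pt "0 0 0" --pt "0 0 0" --pt "0 0 0" --pt "0 0 0" --roll '[0, 0, 0, 0, 0, 0, 0, 0, 0, 0]' --gripper 3.5 --squeeze 20

```text
time: 4.4
position: [0.4776, 0.2789, 0.0395]
tool_rot: [-2.221, -2.221, 0.0]
ft_force: [-1.5, -0.1, 1.2]
grip_width: 0.503
grip_force: 19.9
```

move_arm --pt "0 0 -1" --pt "0 0 -3" --pt "0 0 -6" --pt "0 0 -9.5" --pt "0 0 -13" --pt "-0.5 0.3 -15.5" --pt "-2.2 1.1 -17" --pt "-5 2.5 -17" --pt "-8.5 4.3 -17" --pt "-12 6 -17" --pt "-15.5 7.8 -17" --pt "-19 9.5 -17" --pt "-22.5 11.3 -17" --pt "-26 13 -17" --pt "-29.5 14.8 -17" --pt "-32.5 16.3 -17" --pt "-34.8 17.5 -17" --pt "-36 18.1 -17" --pt "-36.3 18.2 -17" --pt "-36.3 18.2 -17" --roll '[0, 0, 0, 0, 0, 0, 0, 0, 0, 0, 0, 0, 0, 0, 0, 0, 0, 0, 0, 0]'

```text
time: 6.4
position: [0.6596, -0.0833, 0.2095]
tool_rot: [-2.221, -2.221, -0.001]
ft_force: [0.3, -0.7, -2.2]
grip_width: 0.496
grip_force: 19.9
```

```bash
python3 - <<'E'
from h import *
im=cams.get_image('scene');cv2.imwrite('pics/s1.png',im[:,:,::-1])
s=monitor.get_state();print(s['time'],s['position'],s['grip_width'],s['grip_force'],s['tool_rot'],s['ft_force'])
E
```

```text
6.45 [ 0.65958375 -0.08233414  0.20956675] 0.5021531758779277 19.936135618627304 [-2.21889521e+00 -2.22237825e+00 -1.17613877e-03] [-0.04059488  0.4536519  -1.8495352 ]
```

move_arm --pt "-0.1 0 1.5" --pt "-0.2 0 4" --pt "-0.2 0 6.5" --pt "-0.2 0 8.5" --pt "-0.2 0 10" --pt "-0.2 0 11" --pt "-0.2 0 11.6" --pt "-0.2 0 11.9" --pt "-0.2 0 12.1" --pt "-0.2 0 12.2" --pt "-0.2 0 12.2" --pt "-0.2 0 12.2" --roll '[0, 0, 0, 0, 0, 0, 0, 0, 0, 0, 0, 0]'

```text
time: 7.65
position: [0.6601, -0.0862, 0.0881]
tool_rot: [2.221, 2.221, 0.001]
ft_force: [-0.2, 0.3, -1.4]
grip_width: 0.498
grip_force: 19.9
```

move_arm --pt "0.1 0 0.1" --pt "0.2 0 0.2" --pt "0.2 0 0.3" --pt "0.2 0 0.3" --pt "0.2 0 0.3" --pt "0.2 0 0.3" --roll '[0, 0, 0, 0, 0, 0]'

```text
time: 8.25
position: [0.6598, -0.084, 0.0846]
tool_rot: [-2.221, -2.222, -0.0]
ft_force: [0.2, 0.6, -1.9]
grip_width: 0.5
grip_force: 19.9
```

move_arm --pt "0 0 0.05" --pt "0 0 0.1" --pt "0 0 0.15" --pt "0 0 0.15" --pt "0 0 0.15" --roll '[0, 0, 0, 0, 0]'

```text
time: 8.75
position: [0.6599, -0.0841, 0.0844]
tool_rot: [-2.221, -2.221, -0.001]
ft_force: [-3.1, 0.1, 6.1]
grip_width: 0.495
grip_force: 19.9
```

move_arm --pt "0 0 0" --pt "0 0 0" --pt "0 0 0" --pt "0 0 0" --pt "0 0 0" --pt "0 0 0" --pt "0 0 0" --pt "0 0 -1" --pt "0 0 -3" --pt "0 0 -6" --pt "0 0 -9.5" --pt "0 0 -13" --pt "0 0 -16" --pt "0 0 -18" --pt "0 0 -18.5" --pt "0 0 -18.5" --pt "0 0 -18.5" --roll '[0, 0, 0, 0, 0, 0, 0, 0, 0, 0, 0, 0, 0, 0, 0, 0, 0]' --gripper 8.7

```text
time: 10.45
position: [0.6592, -0.0839, 0.2667]
tool_rot: [-2.22, -2.22, 0.002]
ft_force: [-0.7, -0.3, -0.3]
grip_width: 1.004
grip_force: 0.0
```

```bash
python3 - <<'E'
from h import *
s=monitor.get_state();print(s['time'],s['position'],s['grip_width'])
c=cams.get_calibration('wrist');im=cams.get_image('wrist');cv2.imwrite('pics/w2.png',im[:,:,::-1])
S=cams.get_calibration('scene');a=cams.get_image('scene');cv2.imwrite('pics/s2.png',a[:,:,::-1])
print(proj(c,(.660,-.082,.136)),proj(S,(.66,-.082,.136)))
p=proj(S,(.66,-.03,.1)).astype(int)
A=cv2.resize(a[140:250,220:400],None,fx=4,fy=4,interpolation=2)
cv2.imwrite('pics/c3.png',A[:,:,::-1])
E
```

```text
10.45 [ 0.65915629 -0.08392513  0.26674563] 1.003646690202744
[322.37945951 184.69755863] [281.9426885  207.63845536]
```

View pics/w2.png

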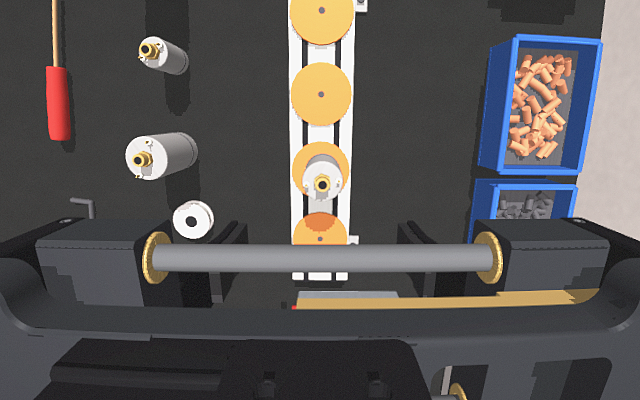

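The second tank stands on its pad with its port at (322,185), exactly where predicted. Pad dots are visible at (321,10), (321,94) and (320,239), with the third's port at (145,158) and the small's at (149,48). I'll check these.

```bash
python3 - <<'E'
from h import *
c=cams.get_calibration('wrist')
for q in((321,10),(321,94),(320,239)):print(plane(c,q,.045).round(4))
print(plane(c,(322,184.5),.136).round(4),plane(c,(145,158.5),.106).round(4),plane(c,(149,48.5),.076).round(4))
E
```

```text
[0.658  0.1073 0.045 ]
[0.6579 0.0122 0.045 ]
[ 0.6564 -0.1788  0.045 ]
[ 0.6594 -0.0816  0.136 ] [ 0.4631 -0.0586  0.106 ] [0.4653 0.0615 0.076 ]
```

move_arm --pt "0.1 -1 0" --pt "0.4 -3.5 0" --pt "0.9 -7 0" --pt "1.4 -10.5 0" --pt "1.8 -14 0" --pt "2.2 -17 0" --pt "2.5 -19 0" --pt "2.6 -20 1" --pt "2.6 -20 4" --pt "2.6 -20 8" --pt "2.6 -20 12" --pt "2.6 -20 15.5" --pt "2.6 -20 18" --pt "2.6 -20 20" --pt "2.6 -20 21" --pt "2.6 -20 21.5" --pt "2.6 -20 21.5" --pt "2.6 -20 21.5" --pt "2.6 -20 21.5" --roll '[0, 0, 0, 0, 0, 0, 0, 0, 0, 0, 0, 0, 0, 0, 0, 0, 0, 0, 0]'

```text
time: 12.45
position: [0.4606, -0.058, 0.054]
tool_rot: [2.22, 2.221, 0.003]
ft_force: [-0.8, -0.4, 0.3]
grip_width: 1.001
grip_force: 0.0
```

move_arm --pt "0 0 0" --pt "0 0 0" --pt "0 0 0" --pt "0 0 0" --pt "0 0 0" --pt "0 0 0" --pt "0 0 0" --pt "0 0 0" --pt "0 0 0" --pt "0 0 0" --roll '[0, 0, 0, 0, 0, 0, 0, 0, 0, 0]' --gripper 4.3 --squeeze 25

```text
time: 13.45
position: [0.46, -0.058, 0.0529]
tool_rot: [2.221, 2.221, 0.001]
ft_force: [-0.4, -0.1, -3.6]
grip_width: 0.596
grip_force: 24.5
```

move_arm --pt "0 0 -1" --pt "0 0 -3" --pt "0 0 -6" --pt "0 0 -9.5" --pt "0 0 -12.5" --pt "0.1 0.3 -14.5" --pt "0.4 1.2 -15" --pt "1 2.8 -15" --pt "1.9 5.5 -15" --pt "3 8.5 -15" --pt "4.1 11.5 -15" --pt "5.1 14.5 -15" --pt "6.1 17.2 -15" --pt "6.8 19.1 -15" --pt "7.1 20 -15" --pt "7.1 20 -15" --pt "7.1 20 -15" --pt "7.1 20 -14" --pt "7.1 20 -12" --pt "7.1 20 -10" --roll '[0, 0, 0, 0, 0, 0, 0, 0, 0, 0, 0, 0, 0, 0, 0, 0, 0, 0, 0, 0]'

```text
time: 15.45
position: [0.6592, 0.0124, 0.1527]
tool_rot: [2.222, 2.22, 0.002]
ft_force: [-0.9, 0.5, -2.9]
grip_width: 0.598
grip_force: 24.5
```

move_arm --pt "0 0 2" --pt "0 0 3.5" --pt "0 0 4.3" --pt "0 0 4.8" --pt "0 0 5" --pt "0 0 5.2" --pt "0 0 5.2" --pt "0 0 5.2" --pt "0 0 5.2" --roll '[0, 0, 0, 0, 0, 0, 0, 0, 0]'

```text
time: 16.35
position: [0.6601, 0.013, 0.1016]
tool_rot: [2.221, 2.221, 0.001]
ft_force: [-0.1, 1.2, -2.1]
grip_width: 0.601
grip_force: 24.5
```

Still hanging, about 4 mm above. I'll creep down.

move_arm --pt "0 0 0.1" --pt "0 0 0.2" --pt "0 0 0.3" --pt "0 0 0.35" --pt "0 0 0.35" --pt "0 0 0.35" --pt "0 0 0.35" --roll '[0, 0, 0, 0, 0, 0, 0]'

```text
time: 17.05
position: [0.6598, 0.0129, 0.0978]
tool_rot: [2.221, 2.221, 0.0]
ft_force: [-1.4, 0.6, -0.3]
grip_width: 0.597
grip_force: 24.5
```

move_arm --pt "0 0 0.05" --pt "0 0 0.1" --pt "0 0 0.1" --pt "0 0 0.1" --roll '[0, 0, 0, 0]'

```text
time: 17.45
position: [0.6598, 0.0129, 0.0977]
tool_rot: [-2.221, -2.221, -0.001]
ft_force: [-3.0, 0.1, 6.1]
grip_width: 0.6
grip_force: 24.8
```

move_arm --pt "0 0 0" --pt "0 0 0" --pt "0 0 0" --pt "0 0 0" --pt "0 0 0" --pt "0 0 0" --pt "0 0 0" --pt "0 0 -1" --pt "0 0 -3" --pt "0 0 -6" --pt "0 0 -9.5" --pt "0 0 -13" --pt "0 0 -16" --pt "0 0 -18" --pt "0 0 -18.5" --pt "0 0 -18.5" --pt "0 0 -18.5" --roll '[0, 0, 0, 0, 0, 0, 0, 0, 0, 0, 0, 0, 0, 0, 0, 0, 0]' --gripper 8.7

```text
time: 19.15
position: [0.6592, 0.013, 0.2802]
tool_rot: [-2.221, -2.22, 0.002]
ft_force: [-0.1, 0.9, 0.1]
grip_width: 0.999
grip_force: 0.0
```

```bash
python3 - <<'E'
from h import *
s=monitor.get_state();print(s['time'],s['position'],s['grip_width'])
c=cams.get_calibration('wrist');im=cams.get_image('wrist');cv2.imwrite('pics/w3.png',im[:,:,::-1])
for n,X in dict(third=(.66,.0127,.151),large=(.460,.176,.121),padlast=(.66,.1077,.045)).items(): print(n,proj(c,X).round(0))
E
```

```text
19.15 [0.65917009 0.01299318 0.28024478] 0.9990720011526555
third [322. 187.]
large [125.  24.]
padlast [322.  96.]
```

View pics/w3.png

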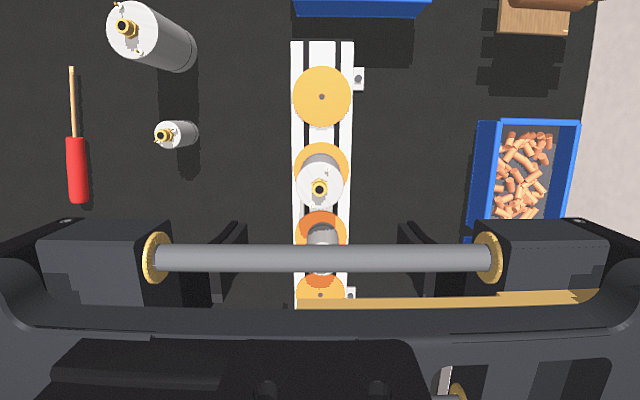

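The third tank's port is at (319,188) and the largest's at (126,26), both within 3 px of prediction. Now the largest.

move_arm --pt "0.5 -0.6 0" --pt "2 -2.4 0" --pt "4 -4.9 0" --pt "6.2 -7.6 0" --pt "8.4 -10.3 0" --pt "10.6 -13 0" --pt "12.8 -15.6 0" --pt "14.7 -18 0" --pt "16 -19.5 0" --pt "16.3 -19.9 0.5" --pt "16.3 -19.9 2" --pt "16.3 -19.9 5" --pt "16.3 -19.9 9" --pt "16.3 -19.9 13" --pt "16.3 -19.9 16.5" --pt "16.3 -19.9 19" --pt "16.3 -19.9 20.7" --pt "16.3 -19.9 21.4" --pt "16.3 -19.9 21.4" --pt "16.3 -19.9 21.4" --roll '[0, 0, 0, 0, 0, 0, 0, 0, 0, 0, 0, 0, 0, 0, 0, 0, 0, 0, 0, 0]'

```text
time: 21.2
position: [0.4615, 0.1754, 0.0679]
tool_rot: [2.222, 2.22, 0.001]
ft_force: [-0.3, 1.1, -0.8]
grip_width: 1.001
grip_force: 0.0
```

move_arm --pt "0 0 0" --pt "0 0 0" --pt "0 0 0" --pt "0 0 0" --pt "0 0 0" --pt "0 0 0" --pt "0 0 0" --pt "0 0 0" --pt "0 0 0" --pt "0 0 0" --roll '[0, 0, 0, 0, 0, 0, 0, 0, 0, 0]' --gripper 5.1 --squeeze 30

```text
time: 22.2
position: [0.4601, 0.1761, 0.0677]
tool_rot: [-2.221, -2.221, 0.001]
ft_force: [-4.8, 0.1, 6.4]
grip_width: 0.688
grip_force: 29.7
```

move_arm --pt "0 0 -0.5" --pt "0 0 -2" --pt "0 0 -4.5" --pt "0 0 -8" --pt "0 0 -11.5" --pt "-0.1 0.3 -14" --pt "-0.4 1.2 -15" --pt "-1 2.8 -15" --pt "-1.9 5.5 -15" --pt "-2.9 8.5 -15" --pt "-3.9 11.5 -15" --pt "-4.9 14.5 -15" --pt "-5.8 17.2 -15" --pt "-6.5 19.2 -15" --pt "-6.8 20.1 -15" --pt "-6.8 20.1 -15" --pt "-6.8 20.1 -15" --pt "-6.8 20.1 -14" --pt "-6.8 20.1 -12" --pt "-6.8 20.1 -10" --roll '[0, 0, 0, 0, 0, 0, 0, 0, 0, 0, 0, 0, 0, 0, 0, 0, 0, 0, 0, 0]'

```text
time: 24.2
position: [0.6611, 0.1089, 0.1671]
tool_rot: [-2.22, -2.223, -0.002]
ft_force: [0.0, 0.5, -4.7]
grip_width: 0.684
grip_force: 29.6
```

move_arm --pt "0 0 2" --pt "0 0 3.5" --pt "0 0 4.3" --pt "0 0 4.8" --pt "0 0 5" --pt "0 0 5.1" --pt "0 0 5.1" --pt "0 0 5.1" --pt "0 0 5.1" --roll '[0, 0, 0, 0, 0, 0, 0, 0, 0]'

```text
time: 25.1
position: [0.6621, 0.108, 0.1171]
tool_rot: [2.221, 2.221, 0.001]
ft_force: [0.1, 0.5, -3.9]
grip_width: 0.683
grip_force: 29.6
```

Still hanging, with contact expected near z=0.1127. I'll creep down.

move_arm --pt "0 0 0.1" --pt "0 0 0.2" --pt "0 0 0.3" --pt "0 0 0.35" --pt "0 0 0.4" --pt "0 0 0.4" --pt "0 0 0.4" --roll '[0, 0, 0, 0, 0, 0, 0]'

```text
time: 25.8
position: [0.6617, 0.108, 0.1128]
tool_rot: [-2.221, -2.221, -0.0]
ft_force: [-1.3, -0.8, -1.6]
grip_width: 0.687
grip_force: 29.6
```

move_arm --pt "0 0 0.05" --pt "0 0 0.1" --pt "0 0 0.1" --pt "0 0 0.1" --roll '[0, 0, 0, 0]'

```text
time: 26.2
position: [0.6618, 0.108, 0.1127]
tool_rot: [-2.221, -2.221, -0.001]
ft_force: [-3.8, 0.4, 6.0]
grip_width: 0.69
grip_force: 29.7
```

move_arm --pt "0 0 0" --pt "0 0 0" --pt "0 0 0" --pt "0 0 0" --pt "0 0 0" --pt "0 0 0" --pt "0 0 0" --pt "0 0 -1" --pt "0 0 -3" --pt "0 0 -6" --pt "0 0 -9.5" --pt "0 0 -13" --pt "0 0 -16" --pt "0 0 -17.5" --pt "0 0 -18" --pt "0 0 -18" --pt "0 0 -18" --roll '[0, 0, 0, 0, 0, 0, 0, 0, 0, 0, 0, 0, 0, 0, 0, 0, 0]' --gripper 8.7

```text
time: 27.9
position: [0.661, 0.1079, 0.2897]
tool_rot: [-2.22, -2.22, 0.004]
ft_force: [-0.6, -0.6, -0.5]
grip_width: 0.998
grip_force: 0.0
```

move_arm --pt "-0.2 -1 0" --pt "-0.8 -3.5 0" --pt "-1.6 -7 0" --pt "-2.4 -10.5 0" --pt "-3.2 -14 0" --pt "-4 -17 0" --pt "-4.5 -19 0" --pt "-4.6 -19.8 1" --pt "-4.6 -19.8 4" --pt "-4.6 -19.8 8" --pt "-4.6 -19.8 12" --pt "-4.6 -19.8 16" --pt "-4.6 -19.8 19.5" --pt "-4.6 -19.8 22" --pt "-4.6 -19.8 24" --pt "-4.6 -19.8 25.5" --pt "-4.6 -19.8 26.1" --pt "-4.6 -19.8 26.1" --pt "-4.6 -19.8 26.1" --pt "-4.6 -19.8 26.1" --roll '[0, 0, 0, 0, 0, 0, 0, 0, 0, 0, 0, 0, 0, 0, 0, 0, 0, 0, 0, 0]'

```text
time: 29.9
position: [0.4644, 0.0621, 0.0314]
tool_rot: [2.221, 2.221, 0.003]
ft_force: [1.0, -0.5, 0.8]
grip_width: 1.002
grip_force: 0.0
```

move_arm --pt "0 0 0" --pt "0 0 0" --pt "0 0 0" --pt "0 0 0" --pt "0 0 0" --pt "0 0 0" --pt "0 0 0" --pt "0 0 0" --pt "0 0 0" --pt "0 0 0" --pt "0 0 0" --roll '[0, 0, 0, 0, 0, 0, 0, 0, 0, 0, 0]' --gripper 2.8 --squeeze 18

```text
time: 31.0
position: [0.4639, 0.0619, 0.0304]
tool_rot: [2.221, 2.221, 0.0]
ft_force: [-1.3, -0.4, -2.0]
grip_width: 0.404
grip_force: 17.9
```

move_arm --pt "0 0 -0.5" --pt "0 0 -2" --pt "0 0 -5" --pt "0 0 -9" --pt "0 0 -13" --pt "-0.4 0.3 -17" --pt "-1.4 1.1 -19" --pt "-3.5 2.8 -20" --pt "-6 4.9 -20" --pt "-8.6 7 -20" --pt "-11.2 9.1 -20" --pt "-13.8 11.2 -20" --pt "-16.4 13.4 -20" --pt "-18.9 15.4 -20" --pt "-21.2 17.3 -20" --pt "-22.9 18.7 -20" --pt "-23.7 19.3 -20" --pt "-23.9 19.5 -20" --pt "-23.9 19.5 -20" --pt "-23.9 19.5 -19" --roll '[0, 0, 0, 0, 0, 0, 0, 0, 0, 0, 0, 0, 0, 0, 0, 0, 0, 0, 0, 0]'

```text
time: 33.0
position: [0.6594, -0.1761, 0.2219]
tool_rot: [2.219, 2.222, 0.004]
ft_force: [0.1, 0.1, -1.3]
grip_width: 0.405
grip_force: 17.9
```

move_arm --pt "0 0 2" --pt "0 0 5" --pt "0 0 8" --pt "0 0 10.5" --pt "0 0 12.3" --pt "0 0 13.3" --pt "0 0 13.8" --pt "0 0 14.1" --pt "0 0 14.2" --pt "0 0 14.2" --pt "0 0 14.2" --roll '[0, 0, 0, 0, 0, 0, 0, 0, 0, 0, 0]'

```text
time: 34.1
position: [0.6593, -0.1773, 0.0794]
tool_rot: [2.221, 2.221, 0.001]
ft_force: [-0.2, -0.6, -1.8]
grip_width: 0.408
grip_force: 17.9
```

Contact is expected near z=0.0754.

move_arm --pt "0 0 0.1" --pt "0 0 0.2" --pt "0 0 0.3" --pt "0 0 0.35" --pt "0 0 0.35" --pt "0 0 0.35" --pt "0 0 0.35" --roll '[0, 0, 0, 0, 0, 0, 0]'

```text
time: 34.8
position: [0.6589, -0.1771, 0.0755]
tool_rot: [2.221, 2.221, 0.0]
ft_force: [-1.2, 0.9, 3.2]
grip_width: 0.409
grip_force: 17.9
```

Contact. Now release, rise and check.

move_arm --pt "0 0 0" --pt "0 0 0" --pt "0 0 0" --pt "0 0 0" --pt "0 0 0" --pt "0 0 0" --pt "0 0 0" --pt "0 0 -1" --pt "0 0 -3" --pt "0 0 -6" --pt "0 0 -10" --pt "0 0 -14" --pt "0 0 -18" --pt "0 0 -20" --pt "0 0 -20" --pt "0 0 -20" --roll '[0, 0, 0, 0, 0, 0, 0, 0, 0, 0, 0, 0, 0, 0, 0, 0]' --gripper 8.7

```text
time: 36.4
position: [0.6587, -0.1772, 0.2755]
tool_rot: [2.221, 2.221, 0.001]
ft_force: [-0.5, -0.2, 0.6]
grip_width: 1.001
grip_force: 0.0
```

```bash
python3 - <<'E'
from h import *
s=monitor.get_state();print(s['time'],s['position'],s['grip_width'])
c=cams.get_calibration('wrist');im=cams.get_image('wrist');S=cams.get_calibration('scene');a=cams.get_image('scene')
cv2.imwrite('pics/w4.png',im[:,:,::-1])
cv2.imwrite('pics/s4.png',cv2.resize(a[130:280,200:420],None,fx=3,fy=3,interpolation=2)[:,:,::-1])
for X in((.659,-.178,.121),(.659,-.082,.136),(.66,.0125,.151),(.66,.1075,.166)):print(proj(c,X).round(1),(3*(proj(S,X)-[200,130])).round())
E
```

```text
36.4 [ 0.65871973 -0.17718228  0.27548026] 1.001400145729596
[321.5 182.4] [113. 247.]
[321.4  88.3] [246. 232.]
[322.5 -27. ] [381. 217.]
[ 322.6 -162. ] [521. 201.]
```

View pics/w4.png

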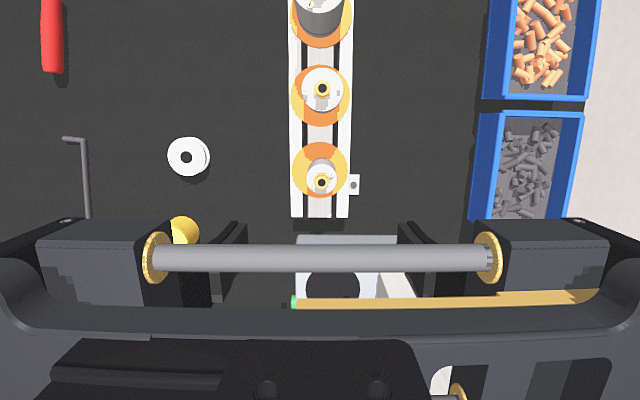

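View pics/s4.png

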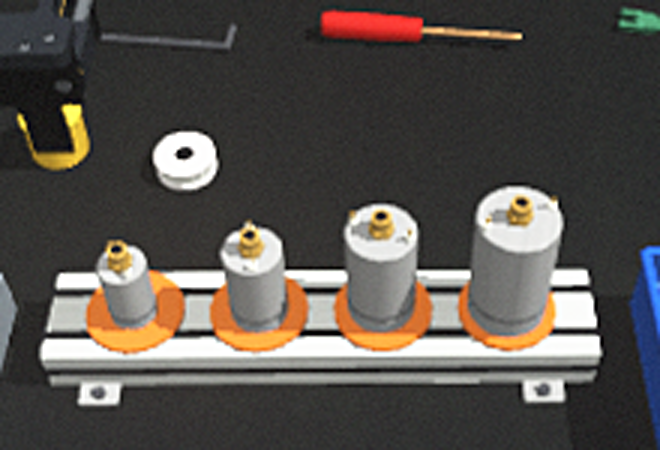

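The four tanks stand in order. Their ports at wrist (321,183) and (322,89), and in the scene crop at (117,246), (249,231), (381,214) and (521,202), match the pad-centre predictions to about 3 mm. The gripper is clear.

```bash
python3 -c "
from bench import workorder
print(workorder.close_job())"
```

```text
the job is handed in; nothing more can be done
None
```

All four tanks stand upright, released and within about 3 mm of their pad centres by camera, smallest next to the press through to largest at the far end; the job is handed in at about 36 s, and no verdict was returned.

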